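Put a battery pack on charge

TASK

The bench charger's yellow dust lid, with a black lifting tab at its front, is shut. Lift the lid open until it has swung right over and rests back on its stop, then pick up the black battery pack with the red band and lower it into the charger's socket, without dropping it in, until it is fully home. Leave the lid resting open and the other things on the bench where they are.

Things in the scene. Friction and masses are not known exactly. Their poses are not given: they have to be found in the camera images.
- charger: grey charger block bolted to the bench, 130 (x) x 130 (y) x 70 (z) mm; origin at the centre of its underside; x points to its hinge side (rear), away from the tab side. Two steel lid stops reach 40 mm behind its rear face, up to z = 116 mm. It cannot move, its place and yaw differ from start to start.
- lid (a joint): angle of the yellow lid: 0 shut, grows as it opens, 1.92 on its stop (leaning back 20 degrees past upright). It falls shut when let go below about 1.57 and falls open beyond.
- lid_hinge (a point): middle of the lid's hinge line, on the underside of the lid: 65 mm behind the charger's centre (its +x), 70.5 mm above the bench. The point turns with the lid; its y axis is the hinge line. The lid is a slab 12 mm thick, 136 mm wide, reaching 136 mm forward from the hinge (6 mm beyond the charger's front face); about 0.25 kg.
- lid_tab (a point): middle of the black lifting tab on the lid's front edge: a plate 6 mm thick, 90 mm wide (y), that sticks out 40 mm forward and up at 45 degrees from the front edge of the lid, free underneath so that a finger fits under it. In the lid's frame (origin at the hinge) it lies at x = -150 mm, z = +21 mm. Turns with the lid.
- socket (a point): middle of the mouth of the charger's socket, level with the charger's top (z = 70 mm above the bench), 5 mm forward of its centre; a rectangular well 75 mm (charger x) by 51 mm (charger y), 35 mm deep, with a 3 mm chamfer at the mouth. Hidden by the lid while shut. Axes as the charger's.
- socket_floor (a point): middle of the flat floor of the socket, 35 mm below its mouth.
- battery: black battery pack with a red band near its top, a block 70 (x) x 46 (y) x 105 (z) mm standing upright, about 0.45 kg; origin at the centre of its underside, which is the end that plugs in. It fits the socket either way round, its 70 mm side along the charger's x.
- file: bystander: hand file with a wooden handle, lying, 230 mm long, up to 22 mm high; origin under its middle, x along it
- tape: bystander: roll of tape lying flat, 90 mm across, 25 mm high; origin at the centre of its underside
- jar: bystander: amber jar, 68 mm across, 100 mm high; origin at the centre of its underside
- brush: bystander: bench brush lying on its bristles, 205 mm long, 34 mm high; origin under it, x along it
- mallet: bystander: hammer lying along its x axis
- offcut: bystander: aluminium bar 100 x 25 x 25 mm lying along its x axis; origin at the centre of its underside
Things that resemble listed ones, but are neither listed nor needed, are in the scene too. Of the things that look like the battery, take the one that is farthest to the robot's right at the start.

How it is judged:
By the outcome, as a careful person would: the job done as asked, in the order asked, and still so for the second after the job is handed in, with the robot touching nothing.
It also fails if it takes over 72 s, if anything falls off the work surface, if the arm or the gripper's body presses on something with over 40 N, if the wrist force passes 120 N, or if a joint passes its speed limit or range.

ROBOT

A 6-joint arm with a two-finger parallel gripper is mounted at the origin on the work surface. World frame = base frame: x ahead of the robot, y to its left, z up, the work surface at z = 0. Lengths are in m, angles in rad, forces in N, time in s.
With the tool pointing down it reaches from about 0.375 to 0.9 m from the base axis. Payload 3.1 kg.
Tool frame: the origin (TCP) lies at the very end of the fingers, on their centre line; the grasp point (between the pads) lies 19 mm behind it; z points along the fingers, y is the line along which they close (so a half turn about z gives the same grasp; the last joint's range is limited). The gripper opens to 85 mm and grips with 20 to 120 N. Pads are 22 mm wide; open, the fingers measure 114 mm over their backs; the gripper's body (76 mm by 85 mm) begins 54 mm behind the grasp point. The pads swing forward as they close: fully open they stand 13 mm farther back than shut.
Start: joints at [1.052, 0.527, 1.433, -0, 1.181, -0.178], TCP at [0.208, 0.589, 0.197] pointing down, gripper open.
Joint ranges: [-3.08, 3.08], [-0.75, 2.2], [0.22, 2.44], [-1.43, 4.57], [0, 2.65], [-2.85, 2.85]. Speed limits (rad/s): [2.79, 2.79, 3.14, 3.14, 3.14, 3.14].

INTERFACE

Orientations are given as a unit quaternion [x, y, z, w].
In Python, from station import manip, vision gives the robot as it stands.
- The arm moves only by the tool drive_tool, never from a script. Its argument "deltas" is a list that holds one entry, the list of rows, each a list of 4 numbers: the shift along the tool's x, y, z in mm, then the turn about the tool's z in rad. A call has 1 to 5 rows; each row is the pose to reach, as a shift and turn from the pose commanded when the call began, along the tool's axes at that moment; what a row does not reach only later rows make up. A row lasts 1/12 s, in which the tool goes at most 41.7 mm and 7.16 degrees, less where a joint would pass 70% of its speed; a pose out of reach is approached as far as the arm can. A call with a gripper value outside its range is refused whole. "jaw" is the finger opening in mm, from 0 to 85.4, set as the call begins (left out, the last holds). The fingers move at their own pace and stop on an object; "force" is the grip in N (left out, the last holds). Time passes only in rows, so rows that repeat a pose let the fingers close. It gives the time, the measured TCP pose, the force, the opening and the grip force at its end, in the units of the state.
- manip.sense(): the state, without advancing time (a new reading comes with each control period).
- vision.snapshot(name): name is "side" or "top"; returns the picture (420x560x3 uint8, red, green, blue); there is no depth.
- vision.camera_model(name): a dict with "camera_matrix" (3x3 intrinsics, pixels), "rvec" (rotation vector, rad) and "tvec" (3), from world to camera coordinates, as OpenCV has them. Camera axes: x right, y down, z forward; pixel columns grow to the right and rows downward; lengths in m; the calibration is good to about 2 mm. A picture is of the moment at which its call begins. camera_model takes no time and is no camera call.
- manip.sign_off(): hands the job in; it is judged then, once.
The state is a dict: "t": time; "q": joint angles; "qd": joint speeds; "tau": joint torques, N m; "tcp_pos": TCP position; "tool_rot": TCP orientation; "force": force on the tool from outside, world axes, zero at the start; "ft_torque": the same for the moment, N m; "finger_gap": opening from 0.0 (shut) to 1.0 (fully open); "gripper_force": force on a finger pad.
Only numpy, scipy, OpenCV 4.12 (cv2) and the standard library are available. Lean on these libraries where they do the work, as an engineer would, in place of code of your own. Each camera call takes 0.05 s, during which the arm holds its last target. There are 200 camera calls.

## Working session

There is one attempt and no reset: what is moved stays moved. The work goes in short steps, Python scripts to look and compute and a tool call to move; the robot and the scene stay as the last step left them, time stands still between calls to the robot, and variables do not carry over. Pictures are saved under pics/ and viewed, at most 10 in all, crops included, and the job is handed in when it is done.

Besides the shell and the picture viewer there is one more tool, called after "Emit:" as name(argument=value, ...) on one line, values as JSON. drive_tool: Moves the arm, as the interface text tells. Its arguments: {"type":"object","properties":{"deltas":{"type":"array"},"jaw":{"type":"number"},"force":{"type":"number"}},"required":["deltas"]}

```bash
mkdir -p pics
cat > h.py <<'E'
import numpy as np, cv2
from station import manip, vision
from scipy.spatial.transform import Rotation as R
def snap(n,f=None):
    im=vision.snapshot(n)
    if f: cv2.imwrite('pics/'+f,im[:,:,::-1])
    return im
def ray(n,px):
    c=vision.camera_model(n);K=np.array(c['camera_matrix'],float);Rm=cv2.Rodrigues(np.array(c['rvec'],float))[0];t=np.array(c['tvec'],float).ravel()
    px=np.atleast_2d(np.array(px,float));d=np.linalg.solve(K,np.c_[px,np.ones(len(px))].T)
    return -Rm.T@t,(Rm.T@d).T
def onz(n,px,z):
    o,d=ray(n,px);return o+d*((z-o[2])/d[:,2])[:,None]
def proj(n,P):
    c=vision.camera_model(n);return cv2.projectPoints(np.atleast_2d(np.array(P,float)),np.array(c['rvec'],float),np.array(c['tvec'],float),np.array(c['camera_matrix'],float),None)[0][:,0]
E
python3 - <<'E'
from h import *
a=snap('top','top0.png');b=snap('side','side0.png')
for n in('top','side'):
    o,d=ray(n,[280,210]);print(n,o,d)
s=manip.sense();print(s['tcp_pos'],s['tool_rot'],s['force'],s['t'])
E
```

```text
top [0.49895207 0.00874237 1.28145947] [[ 0.10409827  0.00867322 -0.99459633]]
side [ 0.52143233 -1.21889322  0.9428228 ] [[ 0.05987742  0.82177552 -0.56695532]]
[0.20792149 0.5886453  0.19621468] [ 1.69076547e-01  9.85602415e-01 -9.39910877e-04 -3.42567391e-04] [-0.40389203  0.47884916 -0.47001224] 0.1
```

View pics/top0.png

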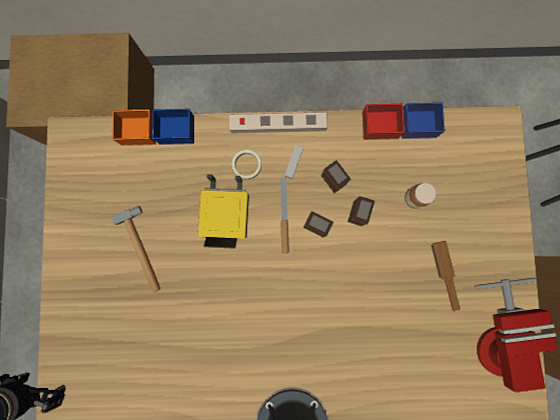

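View pics/side0.png

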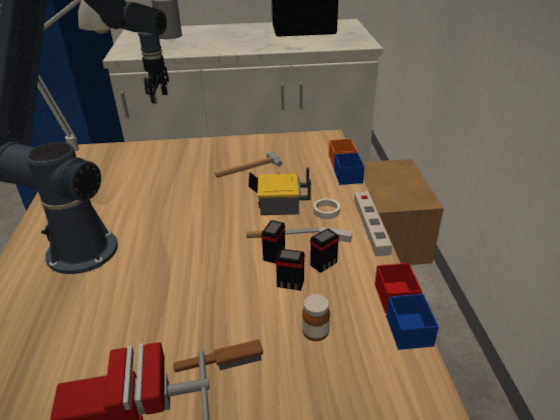

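The top view shows the lid at (223,214) with its tab at (221,243), nearest the robot. The three battery lookalikes are at (318,224), (361,211) and (336,176), and the one farthest right is (361,211). In the side view that one is at (291,270).

Run:
```python
from h import *
a=snap('top');b=snap('side')
ca=cv2.resize(a[155:245,300:390],None,fx=6,fy=6,interpolation=cv2.INTER_CUBIC)[:,:,::-1]
cb=cv2.resize(b[215:300,250:345],None,fx=2.7,fy=2.7*1,interpolation=cv2.INTER_CUBIC)[:,:,::-1]
H=max(ca.shape[0],cb.shape[0]);im=np.zeros((H,ca.shape[1]+cb.shape[1],3),np.uint8)
im[:ca.shape[0],:ca.shape[1]]=ca;im[:cb.shape[0],ca.shape[1]:]=cb
cv2.imwrite('pics/crop0.png',im)
# lid
h=cv2.cvtColor(a,cv2.COLOR_RGB2HSV)
m=cv2.inRange(h,(22,150,120),(35,255,255));m[:180]=0;m[260:]=0;m[:,:190]=0;m[:,260:]=0
m=cv2.morphologyEx(m,cv2.MORPH_CLOSE,np.ones((5,5)))
c=max(cv2.findContours(m,cv2.RETR_EXTERNAL,cv2.CHAIN_APPROX_NONE)[0],key=cv2.contourArea)
w=onz('top',c[:,0],0.0825)[:,:2]
r=cv2.minAreaRect((w*1000).astype(np.float32));print('lid',r,cv2.boxPoints(r))
# lid from tab: dark
m=cv2.inRange(h,(0,0,0),(180,255,45));m[:233]=0;m[256:]=0;m[:,:195]=0;m[:,250:]=0
c=max(cv2.findContours(m,cv2.RETR_EXTERNAL,cv2.CHAIN_APPROX_NONE)[0],key=cv2.contourArea)
r=cv2.minAreaRect((onz('top',c[:,0],0.095)[:,:2]*1000).astype(np.float32));print('tab',r,cv2.boxPoints(r))
# battery
for x,y in((361,211),(318,224),(336,176)):
    g=a[y-20:y+20,x-20:x+20].astype(int);
    print(a[y,x],a[y+8,x-4])
    m=((a.max(2)<110)&((a.max(2).astype(int)-a.min(2))<25)).astype(np.uint8)
    q=np.zeros_like(m);q[y-20:y+21,x-20:x+21]=m[y-20:y+21,x-20:x+21]
    cs=cv2.findContours(q,cv2.RETR_EXTERNAL,cv2.CHAIN_APPROX_NONE)[0];c=max(cs,key=cv2.contourArea)
    print(cv2.minAreaRect(c))
```

```text
lid ((617.42626953125, 184.84036254882812), (135.4224090576172, 134.2797088623047), 86.00653076171875) [[545.7339   121.969376]
 [679.6875   112.61775 ]
 [689.11865  247.71135 ]
 [555.16504  257.063   ]]
tab ((536.702392578125, 190.66236877441406), (89.30443572998047, 25.59229850769043), 85.92611694335938) [[520.76636 147.03204]
 [546.29395 145.2139 ]
 [552.6384  234.2927 ]
 [527.11084 236.11084]]
[111 104  94] [61 52 41]
((363.1783447265625, 209.49362182617188), (15.293414115905762, 23.645538330078125), 16.389541625976562)
[113 106  96] [77 62 42]
((318.60003662109375, 223.300048828125), (23.702320098876953, 15.20526123046875), 26.56505012512207)
[109 103  94] [55 47 33]
((337.1199951171875, 174.16001892089844), (24.800003051757812, 15.199999809265137), 53.13010025024414)
```

View pics/crop0.png

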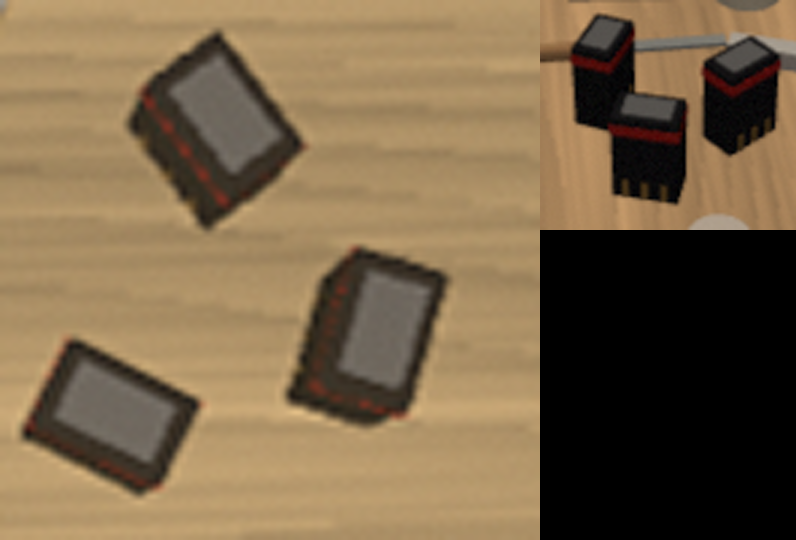

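The crop shows the target battery's grey label centred at about (386,327) in the 6x crop, with its red band and long axis tilted about 16° from image vertical. Next I compute its pose and the approach to the tab.

```bash
cat >> h.py <<'E'
L=np.array([.6174,.1848]);ux=np.array([np.cos(np.radians(-4.0)),np.sin(np.radians(-4.0))]);uy=np.array([-ux[1],ux[0]])
HINGE=L+.068*ux; SOCK=HINGE-.070*ux
def todelta(p,yaw_y=None):
    "world target (m) -> tool-axis mm, and turn (rad) so that tool y points along yaw_y (mod pi)"
    s=manip.sense();M=R.from_quat(s['tool_rot']).as_matrix()
    d=M.T@(np.array(p)-s['tcp_pos'])*1000;t=0
    if yaw_y is not None:
        cur=np.arctan2(M[1,1],M[0,1]);t=-((yaw_y-cur+np.pi/2)%np.pi-np.pi/2)
    return np.round(d,1),round(t,4)
def lidp(x,z,y=0): return np.r_[HINGE+x*ux+y*uy,.0705+z]
def batt(img,x,y):
    m=np.zeros(img.shape[:2],np.uint8);w=img[y-22:y+23,x-22:x+23]
    m[y-22:y+23,x-22:x+23]=((w.min(2)>84)&(w.max(2)<135)&(w.max(2).astype(int)-w.min(2)<28))
    c=max(cv2.findContours(m,cv2.RETR_EXTERNAL,cv2.CHAIN_APPROX_NONE)[0],key=cv2.contourArea)
    return cv2.minAreaRect((onz('top',c[:,0],.105)[:,:2]*1000).astype(np.float32)),onz('top',np.argwhere(m)[:,::-1].mean(0),.105)
E
python3 - <<'E'
from h import *
a=snap('top')
r,c=batt(a,361,211);b=cv2.boxPoints(r);e=[b[1]-b[0],b[2]-b[1]]
print(r,c)
for v in e: print(np.linalg.norm(v),np.degrees(np.arctan2(v[1],v[0])))
print(HINGE,SOCK)
ya=np.radians(86)
print(todelta(lidp(-.200,.15),ya),manip.sense()['q'])
# side check: red band / top of battery outline in side view vs prediction
print(proj('side',np.r_[c[0][:2],.105]),proj('side',lidp(-.068,.012)))
E
```

```text
((618.160888671875, -217.43963623046875), (26.93585777282715, 47.892330169677734), 70.87255859375) [[ 0.61785244 -0.21740202  0.105     ]]
47.892326 -19.127443
26.935852 70.87263
[0.68523436 0.18005656] [0.61540487 0.18493951]
(array([-393.4, -279.8,  -23.6]), np.float64(-0.27)) [ 1.05249517e+00  5.27996853e-01  1.43323451e+00 -1.25795537e-06
  1.18142719e+00 -1.78517218e-01]
[[289.9306013  254.66399781]] [[277.43719407 183.69783763]]
```

Emit:
drive_tool(deltas=[[[-30,-21,0,0],[-60,-42,0,0],[-90,-63,0,0],[-120,-84,0,0],[-150,-105,0,0]]], jaw=0)

```text
t: 0.67
tcp_pos: [0.3152, 0.4389, 0.1971]
tool_rot: [0.169, 0.986, -0.0, 0.0]
force: [0.7, 0.6, 0.3]
finger_gap: 0.301
gripper_force: 0.0
```

Emit:
drive_tool(deltas=[[[-30,-21,0,0],[-60,-42,0,0],[-90,-63,0,0],[-120,-84,0,0],[-150,-105,0,0]]])

```text
t: 1.08
tcp_pos: [0.4219, 0.2897, 0.1972]
tool_rot: [0.169, 0.986, 0.0, 0.0]
force: [0.6, 0.2, -0.1]
finger_gap: -0.001
gripper_force: 0.0
```

Emit:
drive_tool(deltas=[[[-30,-23,0,-0.07],[-60,-46,0,-0.14],[-90,-68,0,-0.21],[-93,-70,0,-0.27],[-93,-70,0,-0.27]]])

```text
t: 1.5
tcp_pos: [0.4872, 0.1922, 0.1971]
tool_rot: [0.037, 0.999, -0.0, 0.0]
force: [-0.3, 0.3, -0.1]
finger_gap: -0.001
gripper_force: 0.0
```

Run:
```python
from h import *
print(todelta(lidp(-.200,-.005),np.radians(86)),manip.sense()['tool_rot'],manip.sense()['t'],manip.sense()['finger_gap'])
```

```text
(array([  1.7,   1.7, 131.6]), np.float64(-0.0035)) [ 3.66266660e-02  9.99328950e-01 -1.22256728e-05  3.69148466e-04] 1.5 -0.001122677627991494
```

Emit:
drive_tool(deltas=[[[2,2,33,0],[2,2,66,0],[2,2,100,0],[2,2,130,0],[2,2,130,0]]])

```text
t: 1.92
tcp_pos: [0.4782, 0.1965, 0.0622]
tool_rot: [0.035, 0.999, -0.001, -0.006]
force: [-0.1, -0.9, -0.1]
finger_gap: -0.002
gripper_force: 0.0
```

Emit:
drive_tool(deltas=[[[-6,0,0,0],[-11,0,0,0],[-16,0,0,0],[-19,0,-2,0],[-22,0,-6,0]]])

```text
t: 2.33
tcp_pos: [0.507, 0.1951, 0.0747]
tool_rot: [0.035, 0.999, 0.0, 0.001]
force: [0.1, 0.5, -0.5]
finger_gap: 0.007
gripper_force: 0.0
```

Run:
```python
from h import *
s=manip.sense();print(todelta(lidp(-.011-.166,-.005),np.radians(86)),s['force'])
snap('side','side1.png')
im=cv2.imread('pics/side1.png')[130:250,200:360];cv2.imwrite('pics/side1c.png',cv2.resize(im,None,fx=4,fy=4))
```

```text
(array([-1.8, -2.5,  9.2]), np.float64(-0.0002)) [ 0.06210357  0.46488064 -0.45473177]
```

View pics/side1c.png

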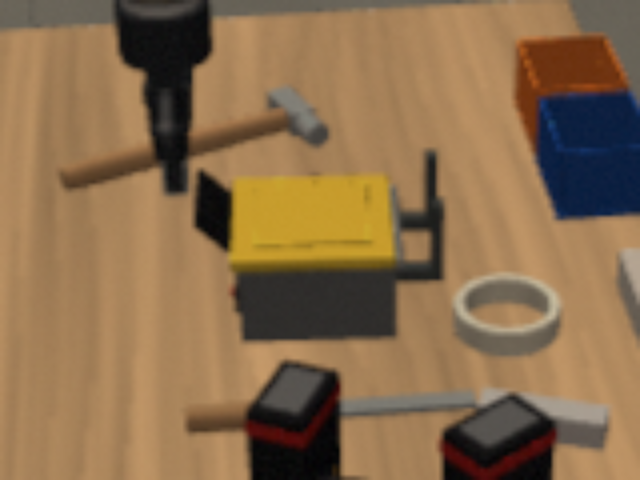

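The side view shows the closed fingertip at about (175,190) in the crop, just in front of the black tab at (197,172), with the lid still shut. I keep pushing until it makes contact.

Emit:
drive_tool(deltas=[[[-2,-2,3,0],[-4,-2,6,0],[-6,-2,6,0],[-8,-2,6,0],[-8,-2,6,0]]])

```text
t: 2.8
tcp_pos: [0.5105, 0.1922, 0.0666]
tool_rot: [0.035, 0.999, -0.0, -0.003]
force: [-4.1, 0.3, 3.8]
finger_gap: -0.005
gripper_force: 2.9
```

Emit:
drive_tool(deltas=[[[-2,0,-8,0],[-4,0,-18,0],[-8,0,-30,0],[-13,0,-42,0],[-19,0,-54,0]]])

```text
t: 3.22
tcp_pos: [0.5336, 0.191, 0.1223]
tool_rot: [0.035, 0.999, 0.0, 0.001]
force: [0.1, -0.9, 0.2]
finger_gap: 0.003
gripper_force: 0.0
```

Run:
```python
from h import *
s=manip.sense();print(s['tcp_pos'],s['force'])
snap('side','side2.png')
im=cv2.imread('pics/side2.png')[130:250,200:360];cv2.imwrite('pics/side2c.png',cv2.resize(im,None,fx=4,fy=4))
```

```text
[0.53358524 0.19102368 0.12225578] [ 0.05253992 -0.88982594  0.23423716]
```

View pics/side2c.png

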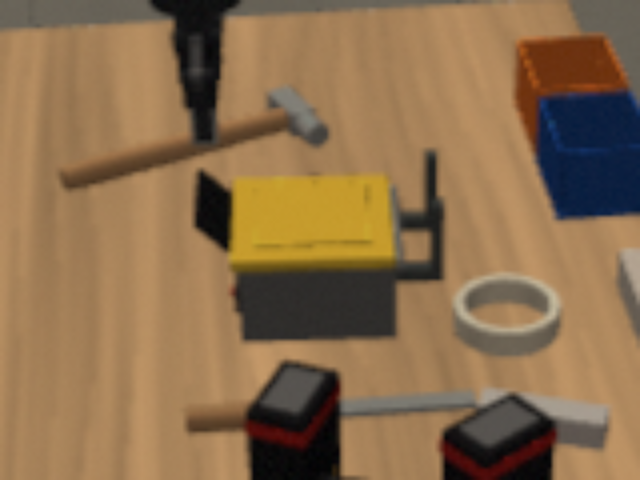

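The finger slipped up past the tab, and the lid is still shut with the tab at (205,205) in the crop. I'll go back and press harder before rising.

Emit:
drive_tool(deltas=[[[25,0,0,0],[45,0,0,0],[45,0,22,0],[45,0,44,0],[40,0,44,0]]])

```text
t: 3.68
tcp_pos: [0.4891, 0.1933, 0.0744]
tool_rot: [0.035, 0.999, -0.001, -0.003]
force: [0.2, -0.4, -0.2]
finger_gap: 0.002
gripper_force: 0.0
```

Emit:
drive_tool(deltas=[[[-6,0,0,0],[-11,0,0,0],[-15,0,0,0],[-18,0,0,0],[-18,0,0,0]]])

```text
t: 4.1
tcp_pos: [0.5124, 0.1925, 0.078]
tool_rot: [0.035, 0.999, 0.0, 0.002]
force: [-0.8, -0.3, 0.6]
finger_gap: -0.002
gripper_force: 0.0
```

Emit:
drive_tool(deltas=[[[-2,0,0,0],[-4,0,0,0],[-4,0,0,0]]])

```text
t: 4.35
tcp_pos: [0.5149, 0.1923, 0.0773]
tool_rot: [0.035, 0.999, 0.0, 0.0]
force: [-0.3, 0.9, 0.4]
finger_gap: -0.004
gripper_force: 0.0
```

Emit:
drive_tool(deltas=[[[-2,0,0,0],[-3,0,0,0],[-3,0,0,0]]])

```text
t: 4.6
tcp_pos: [0.5176, 0.1921, 0.0771]
tool_rot: [0.035, 0.999, 0.0, 0.0]
force: [-0.4, -0.2, -0.1]
finger_gap: -0.0
gripper_force: 0.0
```

Emit:
drive_tool(deltas=[[[-2,0,0,0],[-3,0,0,0],[-3,0,0,0]]])

```text
t: 4.85
tcp_pos: [0.5208, 0.1918, 0.0771]
tool_rot: [0.035, 0.999, 0.0, 0.0]
force: [-0.5, -1.1, 0.0]
finger_gap: -0.002
gripper_force: 0.0
```

Emit:
drive_tool(deltas=[[[-2,0,0,0],[-3,0,0,0],[-3,0,0,0]]])

```text
t: 5.1
tcp_pos: [0.5238, 0.1916, 0.0771]
tool_rot: [0.035, 0.999, 0.0, 0.0]
force: [-0.7, 0.1, 0.8]
finger_gap: 0.001
gripper_force: 0.0
```

Run:
```python
from h import *
a=cv2.cvtColor(snap('side'),cv2.COLOR_RGB2BGR)[150:220,215:320];b=cv2.cvtColor(snap('top'),cv2.COLOR_RGB2BGR)[180:260,185:260]
p=cv2.resize(a,(420,280),interpolation=cv2.INTER_CUBIC);q=cv2.resize(b,(262,280),interpolation=cv2.INTER_CUBIC)
g=np.hstack([p,q]);g=(255*(g/255.)**.5).astype(np.uint8)
cv2.imwrite('pics/c3.png',g)
```

```text
(no output)
```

View pics/c3.png

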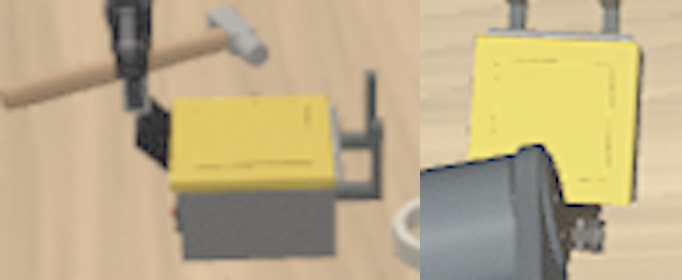

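The brightened crop shows the lid still shut. The fingertip is at about (135,105) in the side crop, by the tab's far corner at (138,100). I check this against projected points.

Run:
```python
from h import *
s=manip.sense();p=np.array(s['tcp_pos'])
print(s['tool_rot'],s['q'])
for n in('side','top'):
    print(n,'tcp, +40, +73, +150',proj(n,[p+[0,0,d] for d in(0,.04,.073,.15)]).round(1).tolist())
    print('tab tip L/M/R',proj(n,[lidp(-.164,.035,y) for y in(.045,0,-.045)]).round(1).tolist(),'base',proj(n,[lidp(-.136,.007,y) for y in(.045,0,-.045)]).round(1).tolist())
```

```text
[ 3.49258835e-02  9.99389904e-01  8.76182539e-07 -5.58297036e-05] [ 1.50435197e-01  6.06859946e-01  1.70799456e+00  3.03100125e-05
  8.26847574e-01 -1.35051568e+00]
side tcp, +40, +73, +150 [[249.5, 185.8], [248.8, 175.5], [248.3, 166.9], [246.8, 145.8]]
tab tip L/M/R [[249.0, 171.8], [248.5, 178.6], [248.0, 185.7]] base [[257.6, 178.7], [257.3, 185.5], [257.0, 192.7]]
top tcp, +40, +73, +150 [[220.7, 246.7], [218.5, 246.4], [216.6, 246.2], [211.6, 245.7]]
tab tip L/M/R [[203.1, 246.4], [219.2, 247.1], [235.2, 247.9]] base [[205.7, 236.8], [221.3, 237.5], [237.0, 238.2]]
```

Emit:
drive_tool(deltas=[[[-2,0,0,0],[-4,0,0,0],[-4,0,0,0],[-4,0,0,0]]])

```text
t: 5.53
tcp_pos: [0.5276, 0.1913, 0.0771]
tool_rot: [0.035, 0.999, 0.0, 0.0]
force: [0.1, 0.4, -0.3]
finger_gap: -0.003
gripper_force: 0.0
```

Emit:
drive_tool(deltas=[[[-2,0,0,0],[-4,0,0,0],[-4,0,0,0],[-4,0,0,0]]])

```text
t: 5.87
tcp_pos: [0.5316, 0.191, 0.0771]
tool_rot: [0.035, 0.999, 0.0, 0.0]
force: [-0.6, -1.0, 0.4]
finger_gap: 0.004
gripper_force: 0.0
```

Run:
```python
from h import *
a=cv2.cvtColor(snap('side'),cv2.COLOR_RGB2BGR)[140:215,215:320];b=cv2.cvtColor(snap('top'),cv2.COLOR_RGB2BGR)[180:255,185:260]
p=cv2.resize(a,(735,525),interpolation=cv2.INTER_CUBIC)
g=(255*(p/255.)**.5).astype(np.uint8)
cv2.imwrite('pics/c4.png',g)
```

```text
(no output)
```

View pics/c4.png

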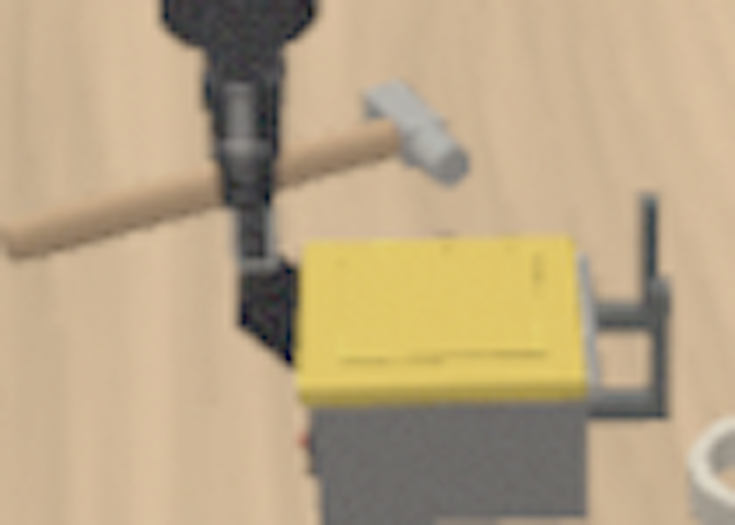

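The crop shows the fingertip's bottom edge at about (255,265), which is 8 rows above where the reported TCP projects. I check whether that offset was already there at the start and whether it is constant.

Run:
```python
from h import *
P0=[.2079,.5886,.1962]
print('side0',proj('side',P0),'top0',proj('top',P0))
for f,p in(('side1.png',(.507,.1951,.0747)),('side2.png',(.5336,.191,.1223))):
    g=cv2.imread('pics/'+f).max(2);u,v=proj('side',p)[0];print(f,u,v)
    m=g[int(v)-25:int(v)+6,int(u)-9:int(u)+10];print(int(v)-25);print(m[:, ::2])
g=cv2.imread('pics/side0.png').max(2);print(g[84:112:2,140:172:2])
```

```text
side0 [[161.89685496 110.65723923]] top0 [[ 55.49339935 376.37440079]]
side1.png 244.69038430374422 186.16184497284314
161
[[181  93  48  77  39  24  73 172 175 168]
 [181  93  44  65  33  22  99 170 164 153]
 [181 113  28  44  27  17 125 156 139 127]
 [180 133  17  30  20  11  99 130 115 104]
 [174 133  12  26  18  12  86 107  95  92]
 [167 134   9  21  20  10  78  93  87  86]
 [148 128  17  19  16  10  72  88  82 101]
 [123 110  21  19  17  13  69 103 139 154]
 [102  95  32  17  17  11 108 160 169 170]
 [ 92  89  63  33  18  41 142 177 175 170]
 [ 84  79  97  40  17  46 148 176 174 169]
 [104 144 159  45  21  39 144 137 152 169]
 [163 177 176  47  23  34 144  95  87 159]
 [180 183 177  47  20  35 142  86  23 105]
 [179 184 176  62  17  36 142  90  14  41]
 [179 184 175  68  20  28 144  68   8  12]
 [178 184 176  79  27  33 144  59  13  14]
 [179 184 175 112  83 104 157  61  14  11]
 [179 184 176 157 147 152 168  46  12  11]
 [179 185 175 168 163 162 168  38  16  12]
 [180 184 175 168 161 162 169  39  11  16]
 [180 183 175 169 162 165 171  34  15  12]
 [179 185 175 169 164 166 173  
[... 1981 characters left out ...]
 104 102  21  12  26 101 105]
 [100 100 100  15  29  22  13  23  92 100 102  37  17  19  94 105]
 [100 100 101  90  66   9  13  45  94 103 104  64  12  14  97 106]
 [ 99 100 100 100 101  38  14  58  85 101 104 102 102 105 106 105]
 [101 101 101 102 101  61  17  39  68 104 104 103 104 102 103 104]
 [102 103 102 101 103  77  14  23  69 103 104 102 103 103 103 103]
 [103 101 101 101 100  94  24  10  57 104 104 104 103 104 104 103]
 [101 102 103 102 102 103  96  93  97 104 104 105 105 104 105 104]
 [101 102 102 103 102 103 102 103 103 104 103 104 104 106 102 103]
 [101 101 102 101 102 103 103 103 103 103 104 105 103 103 102 104]
 [101 100 103 102 104 104 104 104 102 104 104 103 103 103 103 103]]
```

Run:
```python
from h import *
s=manip.sense();p=np.array(s['tcp_pos'])
b=cv2.cvtColor(snap('top'),cv2.COLOR_RGB2BGR);t=cv2.imread('pics/top0.png')
def crop(im,pt,x0,y0,x1,y1,k):
    c=cv2.resize(im[y0:y1,x0:x1],None,fx=k,fy=k,interpolation=cv2.INTER_CUBIC);c=(255*(c/255.)**.5).astype(np.uint8)
    for q,col in zip(pt,((0,0,255),(0,255,0))): cv2.drawMarker(c,tuple(int(v) for v in ((q-[x0,y0])*k+k/2)),col,0,12,1)
    return c
A=crop(b,proj('top',[p,p+[0,0,.073]]),180,180,310,420,2.3)
P0=np.array([.2079,.5886,.1962]);B=crop(t,proj('top',[P0,P0+[0,0,.073]]),0,340,110,420,4.5)
H=max(A.shape[0],B.shape[0]);g=np.zeros((H,A.shape[1]+B.shape[1],3),np.uint8);g[:A.shape[0],:A.shape[1]]=A;g[:B.shape[0],A.shape[1]:]=B
cv2.imwrite('pics/c5.png',g);print(g.shape,proj('top',[0,0,0]))
```

```text
(552, 794, 3) [[291.73905499 426.02124676]]
```

View pics/c5.png

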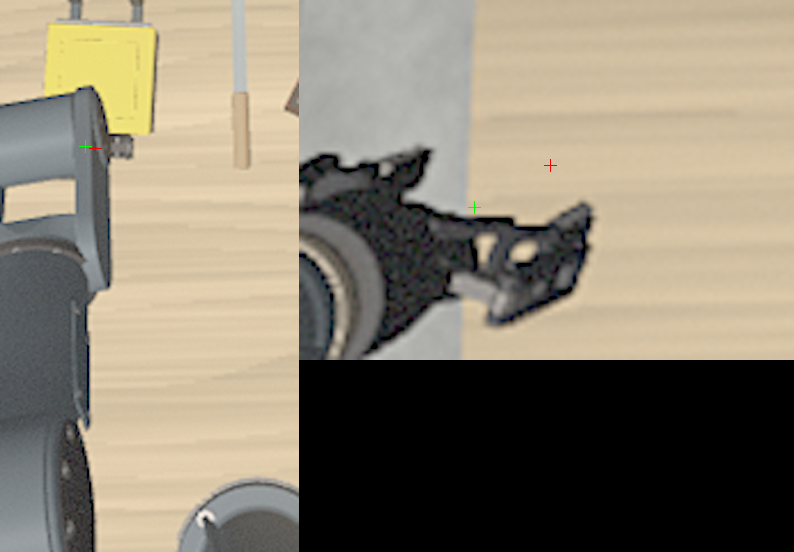

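The start view confirms it: the finger ends lie about 32 mm short of the reported TCP when shut and about 45 mm when open, purely along tool z. I was simply 30 mm too high, so I go again lower.

Emit:
drive_tool(deltas=[[[24,0,-4,0],[48,0,-2,0],[48,0,18,0],[48,0,44,0],[44,0,44,0]]])

```text
t: 6.43
tcp_pos: [0.4834, 0.1937, 0.0301]
tool_rot: [0.035, 0.999, -0.001, -0.004]
force: [0.2, -0.6, -1.0]
finger_gap: -0.003
gripper_force: 0.0
```

Emit:
drive_tool(deltas=[[[-5,0,0,0],[-10,0,0,0],[-15,0,0,0],[-19,0,0,0],[-19,0,0,0]]])

```text
t: 6.85
tcp_pos: [0.509, 0.1928, 0.0342]
tool_rot: [0.035, 0.999, 0.0, 0.002]
force: [0.5, -0.5, 0.4]
finger_gap: -0.004
gripper_force: 0.0
```

Emit:
drive_tool(deltas=[[[-2,0,0,0],[-4,0,0,0],[-4,0,0,0]]])

```text
t: 7.1
tcp_pos: [0.51, 0.1925, 0.0332]
tool_rot: [0.035, 0.999, -0.0, -0.001]
force: [-0.8, -0.4, 0.5]
finger_gap: -0.002
gripper_force: 0.2
```

Emit:
drive_tool(deltas=[[[-3,0,0,0],[-4,0,-4,0],[-6,0,-12,0],[-8,0,-20,0],[-11,0,-28,0]]])

```text
t: 7.52
tcp_pos: [0.5178, 0.1918, 0.0608]
tool_rot: [0.035, 0.999, -0.0, -0.004]
force: [-5.6, 0.9, 1.5]
finger_gap: 0.0
gripper_force: 2.8
```

Emit:
drive_tool(deltas=[[[-4,0,-7,0],[-8,0,-15,0],[-12,0,-22,0],[-16,0,-29,0],[-20,0,-35,0]]])

```text
t: 7.93
tcp_pos: [0.5365, 0.1905, 0.0963]
tool_rot: [0.035, 0.999, -0.0, -0.005]
force: [-8.5, 1.4, 4.5]
finger_gap: -0.002
gripper_force: 4.4
```

Emit:
drive_tool(deltas=[[[-4,0,-11,0],[-9,0,-20,0],[-14,0,-28,0],[-20,0,-36,0],[-26,0,-42,0]]])

```text
t: 8.35
tcp_pos: [0.5681, 0.1885, 0.1391]
tool_rot: [0.035, 0.999, 0.0, 0.001]
force: [-0.4, -0.5, 0.1]
finger_gap: -0.002
gripper_force: 0.3
```

Emit:
drive_tool(deltas=[[[-6,0,-5,0],[-12,0,-9,0],[-18,0,-13,0],[-25,0,-15,0],[-32,0,-16,0]]])

```text
t: 8.77
tcp_pos: [0.5997, 0.1863, 0.1545]
tool_rot: [0.035, 0.999, 0.0, -0.0]
force: [-2.0, 0.0, 2.3]
finger_gap: -0.001
gripper_force: 1.3
```

Run:
```python
from h import *
a=cv2.cvtColor(snap('side'),cv2.COLOR_RGB2BGR)[90:240,195:345]
cv2.imwrite('pics/c6.png',cv2.resize(a,None,fx=3,fy=3,interpolation=cv2.INTER_CUBIC))
```

```text
(no output)
```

View pics/c6.png

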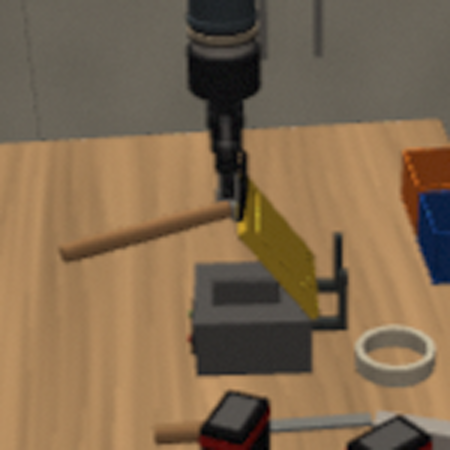

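The view shows the lid held at about 55° with the finger on the tab. I carry on rearward at constant height.

Emit:
drive_tool(deltas=[[[-8,0,-1,0],[-16,0,-2,0],[-24,0,-2,0],[-32,0,-2,0],[-40,0,-2,0]]])

```text
t: 9.23
tcp_pos: [0.6406, 0.1835, 0.1654]
tool_rot: [0.034, 0.999, -0.0, 0.002]
force: [-14.4, -2.8, 47.1]
finger_gap: 0.001
gripper_force: 21.1
```

Emit:
drive_tool(deltas=[[[-8,0,0,0],[-16,0,0,0],[-24,0,0,0],[-32,0,0,0],[-40,0,0,0]]])

```text
t: 9.65
tcp_pos: [0.6794, 0.1805, 0.1546]
tool_rot: [0.035, 0.999, -0.0, -0.001]
force: [0.0, -0.8, 0.2]
finger_gap: -0.004
gripper_force: 0.0
```

Emit:
drive_tool(deltas=[[[-5,0,0,0],[-10,0,0,0],[-15,0,0,0],[-20,0,0,0],[-24,0,0,0]]])

```text
t: 10.07
tcp_pos: [0.7034, 0.179, 0.1558]
tool_rot: [0.035, 0.999, -0.0, -0.0]
force: [0.3, -0.5, -0.2]
finger_gap: 0.001
gripper_force: 0.0
```

Emit:
drive_tool(deltas=[[[10,0,-10,0],[25,0,-30,0],[45,0,-50,0],[70,0,-60,0],[100,0,-60,0]]], jaw=85)

```text
t: 10.48
tcp_pos: [0.6047, 0.1863, 0.2201]
tool_rot: [0.035, 0.999, 0.001, 0.004]
force: [-0.2, 0.1, 0.9]
finger_gap: 0.711
gripper_force: 0.0
```

```bash
cat >> h.py <<'E'
def lidq(th,zz=.0):
    c,s=np.cos(th),np.sin(th)
    return [lidp(x*c+z*s,-x*s+z*c,y) for x in(0,-.136) for z in(0,.012) for y in(-.068,.068)]
def lidcheck():
    for n in('side','top'):
        h=cv2.cvtColor(snap(n),cv2.COLOR_RGB2HSV);m=cv2.inRange(h,(22,130,60),(35,255,255))
        k,l,st,_=cv2.connectedComponentsWithStats(m);i=1+st[1:,4].argmax();print(n,'yellow',st[i])
        for th in(0,1.57,1.92):
            q=proj(n,lidq(th));print(th,q.min(0).round(),q.max(0).round())
E
python3 -c "
from h import *
lidcheck();s=manip.sense();print(s['tcp_pos'],s['force'])"
```

```text
side yellow [298 145  18  53 423]
0 [257. 173.] [299. 198.]
1.57 [297. 141.] [302. 197.]
1.92 [297. 143.] [317. 198.]
top yellow [194 162  54  29 928]
0 [197. 189.] [248. 239.]
1.57 [191. 178.] [248. 192.]
1.92 [193. 161.] [248. 192.]
[0.59676601 0.18685494 0.2172888 ] [ 0.03833128 -0.87659984 -0.84538325]
```

The lid rests at its stop (1.92), matching both views. Next is the battery.

Run:
```python
from h import *
print(todelta([.618,-.2174,.2172],np.radians(70.9)))
```

```text
(array([ -48.6, -401.9,   -0. ]), np.float64(0.2654))
```

Emit:
drive_tool(deltas=[[[0,-30,0,0],[0,-62,0,0],[0,-95,0,0],[0,-128,0,0],[0,-160,0,0]]])

```text
t: 11.0
tcp_pos: [0.5917, 0.0252, 0.2168]
tool_rot: [0.035, 0.999, -0.0, 0.0]
force: [0.3, -0.6, -0.3]
finger_gap: 0.996
gripper_force: 0.0
```

Emit:
drive_tool(deltas=[[[-10,-33,0,0],[-20,-66,0,0],[-30,-99,0,0],[-40,-132,0,0],[-48,-165,0,0]]])

```text
t: 11.42
tcp_pos: [0.6288, -0.1432, 0.2169]
tool_rot: [0.035, 0.999, -0.0, 0.001]
force: [0.3, 0.0, 0.3]
finger_gap: 0.993
gripper_force: 0.0
```

Emit:
drive_tool(deltas=[[[0,-30,0,0.09],[0,-55,0,0.18],[0,-70,0,0.265],[0,-77,0,0.265],[0,-77,0,0.265]]])

```text
t: 11.83
tcp_pos: [0.6228, -0.22, 0.2164]
tool_rot: [0.167, 0.986, -0.0, 0.0]
force: [1.3, -0.2, 0.4]
finger_gap: 0.992
gripper_force: 0.0
```

Run:
```python
from h import *
print(todelta([.618,-.2174,.020],np.radians(70.9)),manip.sense()['finger_gap'])
```

```text
(array([  5.5,   0.9, 196.4]), np.float64(-0.0015)) 0.9923063957802416
```

Emit:
drive_tool(deltas=[[[5,1,30,0],[5,1,60,0],[5,1,85,0],[5,1,105,0],[5,1,120,0]]])

```text
t: 12.25
tcp_pos: [0.6177, -0.2131, 0.0942]
tool_rot: [0.165, 0.986, 0.001, -0.001]
force: [0.1, -0.5, -0.7]
finger_gap: 0.991
gripper_force: 0.0
```

Emit:
drive_tool(deltas=[[[0,0,15,0],[0,0,30,0],[0,0,45,0],[0,0,60,0],[0,0,75,0]]])

```text
t: 12.67
tcp_pos: [0.619, -0.2138, 0.0209]
tool_rot: [0.165, 0.986, 0.0, 0.0]
force: [-0.7, -0.6, -0.3]
finger_gap: 0.995
gripper_force: 0.0
```

Emit:
drive_tool(deltas=[[[0,0,0,0],[0,0,0,0]]])

```text
t: 12.83
tcp_pos: [0.6183, -0.214, 0.0207]
tool_rot: [0.165, 0.986, 0.0, -0.001]
force: [0.0, -0.7, 0.2]
finger_gap: 0.993
gripper_force: 0.0
```

Run:
```python
from h import *
print(todelta([.618,-.2174,.020],np.radians(70.9)),manip.sense()['force'])
```

```text
(array([-0.9, -3.3,  0.7]), np.float64(0.0012)) [ 0.03138347 -0.68028993  0.15252789]
```

Clean descent. I correct y by 3 mm and close.

Emit:
drive_tool(deltas=[[[-1,-3,1,0],[-1,-3,1,0],[-1,-3,1,0],[-1,-3,1,0],[-1,-3,1,0]]], jaw=40, force=60)

```text
t: 13.25
tcp_pos: [0.6195, -0.2191, 0.0214]
tool_rot: [0.167, 0.986, -0.0, 0.001]
force: [-0.1, 2.4, 4.4]
finger_gap: 0.533
gripper_force: 61.3
```

Emit:
drive_tool(deltas=[[[0,0,0,0],[0,0,0,0],[0,0,0,0],[0,0,0,0]]])

```text
t: 13.58
tcp_pos: [0.6195, -0.2191, 0.0214]
tool_rot: [0.167, 0.986, -0.0, 0.001]
force: [-1.2, 1.6, 6.4]
finger_gap: 0.533
gripper_force: 61.5
```

Emit:
drive_tool(deltas=[[[0,0,-8,0],[0,0,-25,0],[0,0,-45,0],[0,0,-70,0],[0,0,-95,0]]])

```text
t: 14.0
tcp_pos: [0.6169, -0.2183, 0.1145]
tool_rot: [0.167, 0.986, 0.001, -0.002]
force: [0.6, -1.2, -4.1]
finger_gap: 0.531
gripper_force: 61.7
```

Emit:
drive_tool(deltas=[[[0,0,-20,0],[0,0,-40,0],[0,0,-55,0],[0,0,-65,0],[0,0,-65,0]]])

```text
t: 14.42
tcp_pos: [0.6194, -0.2195, 0.1821]
tool_rot: [0.167, 0.986, -0.001, 0.002]
force: [0.1, 0.0, -4.3]
finger_gap: 0.527
gripper_force: 61.9
```

Run:
```python
from h import *
t=SOCK+.002*ux
print(todelta(np.r_[t,.181],np.radians(86)),manip.sense()['force'],manip.sense()['finger_gap'])
```

```text
(array([134.7, 381.2,   0.4]), np.float64(-0.2649)) [ 0.0657678   0.03579346 -4.25505761] 0.527298999635908
```

Emit:
drive_tool(deltas=[[[5,15,0,0],[14,40,0,0],[24,68,0,0],[34,96,0,0],[44,124,0,0]]])

```text
t: 14.83
tcp_pos: [0.6159, -0.085, 0.1779]
tool_rot: [0.167, 0.986, 0.001, -0.002]
force: [0.5, -0.3, -3.7]
finger_gap: 0.535
gripper_force: 62.1
```

Emit:
drive_tool(deltas=[[[10,28,0,0],[20,56,0,0],[30,84,0,0],[40,112,0,0],[50,140,0,0]]])

```text
t: 15.25
tcp_pos: [0.6144, 0.0636, 0.178]
tool_rot: [0.167, 0.986, -0.0, -0.002]
force: [0.5, -0.9, -3.7]
finger_gap: 0.531
gripper_force: 62.1
```

Emit:
drive_tool(deltas=[[[10,28,0,-0.07],[20,56,0,-0.14],[30,85,0,-0.21],[38,107,0,-0.265],[41,117,0,-0.265]]])

```text
t: 15.67
tcp_pos: [0.6136, 0.1894, 0.1779]
tool_rot: [0.033, 0.999, 0.001, -0.002]
force: [-0.4, 0.6, -4.0]
finger_gap: 0.53
gripper_force: 62.1
```

Emit:
drive_tool(deltas=[[[0,0,0,0],[0,0,0,0],[0,0,0,0]]])

```text
t: 15.92
tcp_pos: [0.6158, 0.184, 0.1793]
tool_rot: [0.036, 0.999, -0.001, -0.001]
force: [-0.9, -0.5, -3.8]
finger_gap: 0.531
gripper_force: 62.1
```

Run:
```python
from h import *
t=SOCK+.002*ux;s=manip.sense()
print(todelta(np.r_[t,.181],np.radians(86)),s['force'],s['finger_gap'])
im=snap('side','side7.png');p=np.array(s['tcp_pos'])
# side view: battery column span from red band + dark, check along-x centring
h=cv2.cvtColor(im,cv2.COLOR_RGB2HSV);m=cv2.inRange(h,(0,150,60),(6,255,255))|cv2.inRange(h,(174,150,60),(180,255,255))
k,l,st,ce=cv2.connectedComponentsWithStats(m)
for i in range(1,k):
    if st[i,4]>15: print(st[i],ce[i].round(1))
b0=p[2]-.0214
C=np.r_[p[:2]-.002*ux,0]
q=proj('side',[C+np.r_[sx*.035*ux+sy*.023*uy,b0+z] for z in(0,.105) for sx in(-1,1) for sy in(-1,1)]);print(q.round(1).tolist())
print(proj('side',[np.r_[SOCK+sx*.0375*ux+sy*.0255*uy,.07] for sx in(-1,1) for sy in(-1,1)]).round(1).tolist())
x0,y0=230,110;c=cv2.resize(im[110:220,230:340,::-1],None,fx=5,fy=5,interpolation=cv2.INTER_CUBIC);c=(255*(c/255.)**.5).astype(np.uint8)
for a in q: cv2.circle(c,tuple(int(v) for v in (a-[x0,y0])*5+2.5),3,(0,255,0),1)
for a in proj('side',[np.r_[SOCK+sx*.0375*ux+sy*.0255*uy,.07] for sx in(-1,1) for sy in(-1,1)]): cv2.circle(c,tuple(int(v) for v in (a-[x0,y0])*5+2.5),3,(255,0,255),1)
cv2.imwrite('pics/c8.png',c)
```

```text
(array([-1.6,  0.9, -1.8]), np.float64(-0.0013)) [-0.85425942 -0.49933019 -3.84556831] 0.5307416001988775
[265 141   7   4  21] [268.  142.7]
[280 141   6   3  17] [282.6 142.1]
[261 234  19   8  56] [269.9 238. ]
[311 237  28  13  82] [324.5 244.1]
[ 375  263   47   50 1330] [395.3 281.5]
[ 141  342   22   72 1280] [151.4 378.2]
[  50  348   86   72 3502] [ 95.7 394.6]
[138 415   5   5  20] [139.7 417.2]
[[265.1, 168.0], [265.1, 161.1], [286.7, 167.4], [286.3, 160.5], [263.7, 138.5], [263.9, 132.1], [286.2, 138.0], [285.8, 131.5]]
[[265.8, 191.2], [265.9, 183.2], [288.3, 190.6], [287.8, 182.6]]
```

View pics/c8.png

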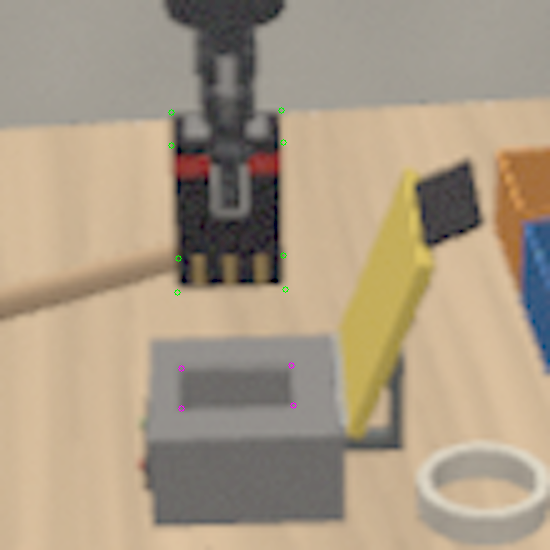

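The view shows the battery held upright with its columns matching the socket, and the lid resting open. Its bottom edge is at row 284 against 290 predicted, so before lowering I triangulate the red band from both views to settle y and z.

Run:
```python
from h import *
im=snap('top');s=manip.sense();p=np.array(s['tcp_pos']);print(p,todelta(np.r_[SOCK+.002*ux,.181],np.radians(86)))
h=cv2.cvtColor(im,cv2.COLOR_RGB2HSV);m=cv2.inRange(h,(0,110,40),(9,255,255))|cv2.inRange(h,(172,110,40),(180,255,255))
m[:150]=0;m[270:]=0;m[:,:170]=0;m[:,270:]=0
k,l,st,ce=cv2.connectedComponentsWithStats(m)
for i in range(1,k):
    if st[i,4]>1: print(st[i],ce[i].round(1))
b0=p[2]-.0214;C=np.r_[p[:2]-.002*ux,0]
for z in(0,.105,.085): print(z,proj('top',[C+np.r_[sx*.035*ux-.023*uy,b0+z] for sx in(-1,0,1)]).round(1).tolist())
for sx in(-.027,.027):
    u,v=proj('top',C+np.r_[sx*ux-.023*uy,b0])[0];v=int(round(v));print(v,195,im[v,195:240].max(1).tolist())
```

```text
[0.61624655 0.18365519 0.17976166] (array([-1.1,  1.2, -1.2]), np.float64(-0.0022))
[204 222   4   2   5] [205.6 222.4]
[231 237   3   3   6] [231.8 238.2]
0 [[226.5, 225.6], [227.3, 212.7], [228.1, 199.8]]
0.105 [[220.5, 222.7], [221.4, 208.5], [222.3, 194.3]]
0.085 [[221.8, 223.3], [222.6, 209.3], [223.5, 195.5]]
223 195 [202, 201, 200, 201, 206, 172, 120, 119, 118, 121, 124, 108, 62, 47, 67, 83, 80, 85, 85, 83, 86, 80, 50, 27, 31, 30, 31, 35, 34, 28, 16, 71, 114, 121, 120, 120, 112, 112, 120, 120, 121, 120, 120, 119, 120]
203 195 [89, 87, 87, 87, 85, 85, 85, 88, 87, 85, 85, 85, 85, 81, 81, 82, 82, 84, 84, 87, 78, 45, 27, 29, 54, 59, 39, 30, 27, 44, 51, 36, 51, 62, 58, 92, 90, 47, 48, 57, 52, 38, 52, 101, 122]
```

Both views agree that y is correct and that the battery sits about 6 mm high in the grip, which is harmless. I lower it now.

Emit:
drive_tool(deltas=[[[-1,1,15,0],[-1,1,32,0],[-1,1,50,0],[-1,1,65,0],[-1,1,75,0]]])

```text
t: 16.43
tcp_pos: [0.6166, 0.1846, 0.1035]
tool_rot: [0.036, 0.999, -0.0, -0.001]
force: [-0.7, 0.5, -4.9]
finger_gap: 0.532
gripper_force: 62.3
```

Emit:
drive_tool(deltas=[[[0,0,0,0],[0,0,0,0],[0,0,0,0]]])

```text
t: 16.68
tcp_pos: [0.6184, 0.1858, 0.1061]
tool_rot: [0.035, 0.999, 0.0, 0.001]
force: [-0.4, 0.7, -3.7]
finger_gap: 0.53
gripper_force: 62.1
```

Run:
```python
from h import *
print(todelta(np.r_[SOCK+.002*ux,.09],np.radians(86)),manip.sense()['force'])
```

```text
(array([ 1. , -1.1, 16.1]), np.float64(-0.0008)) [-0.41268255  0.69501161 -3.68561046]
```

Emit:
drive_tool(deltas=[[[1,-1,5,0],[1,-1,10,0],[1,-1,15,0],[1,-1,18,0],[1,-1,21,0]]])

```text
t: 17.1
tcp_pos: [0.6161, 0.1854, 0.0836]
tool_rot: [0.035, 0.999, -0.0, -0.0]
force: [-0.4, -0.2, -3.4]
finger_gap: 0.531
gripper_force: 62.2
```

Emit:
drive_tool(deltas=[[[0,0,2,0],[0,0,4,0],[0,0,6,0],[0,0,8,0],[0,0,8,0]]])

```text
t: 17.52
tcp_pos: [0.616, 0.1853, 0.0756]
tool_rot: [0.035, 0.999, -0.0, -0.0]
force: [0.6, -0.4, -3.3]
finger_gap: 0.53
gripper_force: 62.2
```

Entering freely; I continue slowly to the floor.

Emit:
drive_tool(deltas=[[[0,0,3,0],[0,0,6,0],[0,0,10,0],[0,0,14,0],[0,0,17,0]]])

```text
t: 17.93
tcp_pos: [0.616, 0.1852, 0.0585]
tool_rot: [0.035, 0.999, -0.0, -0.0]
force: [-1.1, 0.3, -3.9]
finger_gap: 0.532
gripper_force: 62.2
```

Emit:
drive_tool(deltas=[[[0,0,2,0],[0,0,4,0],[0,0,6,0],[0,0,8,0],[0,0,8,0]]])

```text
t: 18.35
tcp_pos: [0.6164, 0.1858, 0.0561]
tool_rot: [0.035, 0.999, 0.0, 0.001]
force: [-8.6, -0.1, 21.4]
finger_gap: 0.534
gripper_force: 63.9
```

Emit:
drive_tool(deltas=[[[0,0,-3,0],[0,0,-4,0],[0,0,-4,0]]])

```text
t: 18.6
tcp_pos: [0.617, 0.1855, 0.0561]
tool_rot: [0.035, 0.999, 0.0, 0.001]
force: [-2.1, 0.8, 6.0]
finger_gap: 0.533
gripper_force: 62.6
```

```bash
cat >> h.py <<'E'
def band(im,box):
    h=cv2.cvtColor(im,cv2.COLOR_RGB2HSV);m=cv2.inRange(h,(0,150,60),(6,255,255))|cv2.inRange(h,(174,150,60),(180,255,255))
    x0,y0,x1,y1=box;q=np.zeros_like(m);q[y0:y1,x0:x1]=m[y0:y1,x0:x1];k,l,st,ce=cv2.connectedComponentsWithStats(q)
    return [(st[i].tolist(),ce[i].round(1).tolist()) for i in range(1,k) if st[i,4]>8]
E
python3 - <<'E'
from h import *
s=manip.sense();print(s['tcp_pos'],s['force'])
im0=cv2.imread('pics/side0.png')[:,:,::-1].copy()
print('start',band(im0,(272,240,310,290)));print('now',band(snap('side'),(250,130,300,200)))
a=np.radians(-19.1);v=np.array([np.cos(a),np.sin(a)]);w=np.array([-v[1],v[0]]);c=np.array([.618,-.2174])
for z in(.07,.08,.09,.1): print(z,proj('side',np.r_[c-.023*w,z]).round(1),[proj('side',np.r_[SOCK-.023*uy,b+z]).round(1).tolist() for b in(.035,.041,.07)])
E
```

```text
[0.61699034 0.18548199 0.05612998] [-2.07748258  0.77033269  5.98571003]
start [([275, 261, 27, 7, 87], [288.6, 264.2])]
now [([266, 175, 8, 3, 20], [269.2, 176.2]), ([281, 175, 6, 3, 17], [283.6, 176.1])]
0.07 [[288.2 270.1]] [[[276.8, 181.5]], [[276.7, 180.0]], [[276.5, 172.3]]]
0.08 [[288.1 267.3]] [[[276.7, 178.9]], [[276.6, 177.4]], [[276.4, 169.7]]]
0.09 [[288.1 264.4]] [[[276.6, 176.3]], [[276.6, 174.7]], [[276.3, 167.0]]]
0.1 [[288.  261.6]] [[[276.5, 173.7]], [[276.5, 172.1]], [[276.2, 164.3]]]
```

The band height puts the underside at z = 35 mm, so the battery is fully home. I release and retreat.

Emit:
drive_tool(deltas=[[[0,0,0,0],[0,0,0,0],[0,0,0,0],[0,0,0,0],[0,0,0,0]]], jaw=80)

```text
t: 19.07
tcp_pos: [0.6163, 0.1852, 0.0547]
tool_rot: [0.035, 0.999, -0.0, -0.0]
force: [-0.1, -0.7, 0.7]
finger_gap: 0.94
gripper_force: 0.0
```

Emit:
drive_tool(deltas=[[[0,0,-10,0],[0,0,-30,0],[0,0,-60,0],[0,0,-95,0],[0,0,-130,0]]])

```text
t: 19.48
tcp_pos: [0.6157, 0.1852, 0.1866]
tool_rot: [0.035, 0.999, -0.0, -0.001]
force: [0.5, -0.7, 0.3]
finger_gap: 0.932
gripper_force: 0.0
```

Emit:
drive_tool(deltas=[[[30,0,-10,0],[65,0,-20,0],[105,0,-30,0],[145,0,-30,0],[160,0,-30,0]]])

```text
t: 19.9
tcp_pos: [0.4503, 0.1966, 0.216]
tool_rot: [0.034, 0.999, -0.0, -0.002]
force: [0.9, -0.8, -0.8]
finger_gap: 0.936
gripper_force: 0.0
```

Emit:
drive_tool(deltas=[[[0,0,0,0],[0,0,0,0],[0,0,0,0]]])

```text
t: 20.15
tcp_pos: [0.4585, 0.1966, 0.216]
tool_rot: [0.035, 0.999, 0.0, 0.002]
force: [0.8, 0.8, -0.1]
finger_gap: 0.933
gripper_force: 0.0
```

Run:
```python
from h import *
im=snap('side');print(band(im,(250,130,300,200)),proj('side',np.r_[SOCK-.023*uy,.125]));lidcheck()
t=snap('top');h0=cv2.imread('pics/top0.png')[:,:,::-1]
d=(np.abs(t.astype(int)-h0).max(2)>60).astype(np.uint8);k,l,st,ce=cv2.connectedComponentsWithStats(d)
print([st[i].tolist() for i in range(1,k) if st[i,4]>12]);print(manip.sense()['force'],manip.sense()['t'])
```

```text
[([266, 174, 21, 4, 63], [276.3, 176.0])] [[276.60205755 176.30466469]]
side yellow [298 145  18  53 432]
0 [257. 173.] [299. 198.]
1.57 [297. 141.] [302. 197.]
1.92 [297. 143.] [317. 198.]
top yellow [ 194  162   54   29 1123]
0 [197. 189.] [248. 239.]
1.57 [191. 178.] [248. 192.]
1.92 [193. 161.] [248. 192.]
[[195, 149, 53, 42, 1072], [199, 190, 49, 59, 2460], [348, 196, 27, 30, 556], [137, 251, 98, 169, 11001], [0, 372, 66, 48, 1705], [0, 396, 9, 24, 174]]
[ 0.35863944  0.32002332 -0.34210677] 20.35
```

```bash
python3 -c "
from station import manip
print(manip.sign_off())"
```

```text
the job is handed in; nothing more can be done
None
```

The job is handed in at about 20 s: the lid rests open on its stop, the rightmost battery is fully home in the socket and released, and the other items look unmoved except the mallet, which the arm partly hid in the last check. While I was pushing the lid, the wrist briefly read 47 N upward. That is under the 120 N wrist limit, but if the contact was on the gripper's body it would exceed the 40 N limit, and I could not tell which it was.

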